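# Push the slide box up onto the imaging deck and seat it in its corner

## Task

Push the slide box, without lifting it, up the ramp onto the black imaging deck and on until it presses squarely against the back rail at the far end; then push it sideways until it also presses against the side rail, and leave it seated in that corner, flat on the deck and touching both rails. At each rail press it gently home for a moment with about 10 N: the rails are aligned to the optics, so the box must never press on a rail with more than 20 N. Leave the bottle, the jar and the beaker where they stand.

Things in the scene. Friction and masses are not known exactly. Their poses are not given: they have to be found in the camera images.
- deck: Black imaging deck fixed to the bench, with an aluminium loading ramp. Origin at bench level below the line where ramp meets deck; +x points up the ramp, the way the box goes in; +y left of that, to the side rail; z up. The ramp rises evenly from bench level at x = -90 mm to 12 mm at x = 0; the flat deck top is 12 mm high from x = 0 to 192 mm. Ramp and deck reach from y = -110 to +105 mm
- back_rail: Dark bracket across the deck's far end; origin at deck frame 181, -17, 12 mm, axes as the deck's. It carries an aluminium rail, 125 mm along y, top 18 mm above the deck, locked where the last user set it (not measured): its front face is at deck x = 127 to 157 mm. That face gives 3 mm to under 0.5 N, following the box back as far, then is rigid. Forces on bracket, rail and face count as the rail's
- side_rail: Dark bracket along the deck's +y side; origin at deck frame 80, 91, 12 mm, its x towards the deck's +y. It carries an aluminium rail, 80 mm long (deck x = 40 to 120), top 18 mm above the deck, locked where the last user set it (not measured): its front face is at deck y = 47 to 67 mm. That face gives 3 mm to under 0.5 N, following the box back as far, then is rigid. Forces count as for the back rail
- box_center (a point): Centre, half-way up, of the closed clear slide box with a white rack inside: 110 mm along its x, 86 mm along its y, 35 mm high, 0.38 to 0.72 kg, too wide to grasp. Starts on the bench before the ramp, its x axis within 0.25 rad of the deck's +x, its centre at deck y = -55 to -20 mm. It slides easily: 1 to 4 N push it along. Seated, its axes are as the deck's and its centre is 17.5 mm above the deck top
- slide_box: The same box; origin at the centre of its underside
- housing_top (a point): Middle of the top of the white housing fixed behind the back rail: 75 mm along the deck's x, 85 mm along its y, 42 mm high above the bench (50 mm with the black disc on top)
- reagent_bottle: Amber bottle with a black cap, 56 mm across, 100 mm high, standing near the deck; leave alone. Origin at the centre of its underside
- sample_jar: White jar with a grey cap, 56 mm across, 60 mm high, standing near the deck; leave alone. Origin at the centre of its underside
- beaker: White open beaker, 56 mm across, 70 mm high, standing near the deck; leave alone. Origin at the centre of its underside
Mind the look-alikes: they are no part of the job. Leave any green or red look-alike of the slide_box alone.

How it is judged:
On the way, in this order (a step that is already met when the one before it is completed fails the run):
1. the slide box has been pushed up the ramp and lies flat on the deck (x of box_center in the frame of deck above 0.025 m and angle between box_center's own z axis and vertical below 0.04 rad and z of box_center in the frame of deck above 0.026 m), for 0.05 s.
2. the box is pressed squarely against the back rail with at least 4 N (contact force between slide_box and back_rail above 4 N and angle between the x axis of slide_box and the x axis of deck, either way round below 0.05 rad), for 0.2 s.
3. the box, still touching the back rail, is pressed against the side rail with at least 4 N (contact force between slide_box and side_rail above 4 N and contact force between slide_box and back_rail above 0.05 N), for 0.2 s.
At the end, for the whole second after the job is handed in: The slide box lies at rest and flat on the deck in the corner of the two rails, touching the faces of both (which follow it back up to 3 mm) and within 0.05 rad of square (contact force between slide_box and back_rail above 0.05 N and contact force between slide_box and side_rail above 0.05 N and z of box_center in the frame of deck between 0.027 and 0.032 m and angle between box_center's own z axis and vertical below 0.04 rad and angle between the x axis of slide_box and the x axis of deck, either way round below 0.05 rad and linear speed of slide_box below 0.01 m/s).
It fails at once if the box presses on the back rail with more than 20 N (contact force between slide_box and back_rail above 20 N).
It fails at once if the box presses on the side rail with more than 20 N (contact force between slide_box and side_rail above 20 N).
It fails at once if the box is lifted or tipped (height (world z) of box_center above 0.05 m or angle between box_center's own z axis and vertical above 0.35 rad).
It fails at once if the bottle, the jar or the beaker is disturbed (moved more than 15 mm) (distance of any of reagent_bottle, sample_jar, beaker from where it was at the start of the episode above 0.015 m).
It also fails if it takes over 69 s, if anything falls off the work surface, if the arm or the gripper's body presses on something with over 40 N, if the wrist force passes 120 N, or if a joint passes its speed limit or range.

## Robot

A 6-joint arm with a two-finger parallel gripper is mounted at the origin on the work surface. World frame = base frame: x ahead of the robot, y to its left, z up, the work surface at z = 0. Lengths are in m, angles in rad, forces in N, time in s.
With the tool pointing down it reaches from about 0.275 to 1 m from the base axis. Payload 8.4 kg.
Tool frame: the origin (TCP) lies on the centre line of the jaws, within the pads' length; the fingertips stand 17 mm ahead of it and the grasp point (between the pads) lies 2 mm behind it (bot.tcp_to_tips is the y of the fingertips in the tool frame, in m); y points along the fingers, z is the direction in which the jaws open and shut, and the axes are right-handed (so a half turn about y gives the same grasp; the last joint's range is limited). The gripper opens to 85 mm and grips with 20 to 120 N. Pads are 22 mm wide; open, the fingers measure 114 mm over their backs; the gripper's body (76 mm by 85 mm) begins 54 mm behind the grasp point. The pads swing forward as they close: fully open they stand 13 mm farther back than shut.
Start: joints at [1.207, 0.353, 1.633, -0, 1.155, -0.002], TCP at [0.221, 0.585, 0.248] pointing down, gripper open.
Joint ranges: [-2.63, 2.63], [-0.92, 2.1], [0.06, 2.66], [-1.3, 4.44], [0, 2.69], [-3.02, 3.02]. Speed limits (rad/s): [2.22, 2.22, 2.79, 3.14, 3.14, 3.14].

## Interface

Orientations are given as a unit quaternion [x, y, z, w].
In Python, from workcell import bot, hand, kinematics, get_obs, vision, hand_in gives the robot as it stands. The module is installed in compiled form; this text tells all that it offers. Calls block until the motion is done:
- bot.reach(position, orientation): joint-space move of the TCP to a pose.
- bot.servo_line(position, ori=None, velocity=0.15): straight line of the TCP; ori=None keeps the orientation; velocity is the mean speed in m/s.
- bot.goto_joints(angles): joint-space move.
- hand.move_gripper(opening, strength=None): finger opening in m; strength is the grip in N (None keeps the last); returns when the fingers have stopped.
- bot.dwell(seconds).
- kinematics.solve_ik(position, orientation): joint angles nearest the present ones, or None.
- get_obs(): the state.
- vision.read_camera(name): name is "scene" or "side" or "wrist"; returns a dict with "frame" (400x640x3 uint8, red, green, blue), "intrinsics" (3x3 intrinsics, pixels), "dist" ([k1, k2, p1, p2, k3] as OpenCV has them; the pictures are not rectified), "view" (4x4, takes a point from world to camera coordinates). Camera axes: x right, y down, z forward; pixel columns grow to the right and rows downward; lengths in m; the calibration is good to about 2 mm. A picture is of the moment at which its call begins. There is no depth.
A pose or a line that the arm cannot do raises bot.IKError and nothing moves.
- hand_in(): hands the job in, once; it reports no verdict.
The state is a dict: "time_s": time; "joint_pos": joint angles; "joint_vel": joint speeds; "joint_efforts": joint torques, N m; "position": TCP position; "orientation": TCP orientation; "wrist_force": force on the tool from outside, world axes, zero at the start; "ft_torque": the same for the moment, N m; "gripper_width": finger opening in m.
Only numpy, scipy, OpenCV 4.12 (cv2) and the standard library are available. Lean on these libraries where they do the work, as an engineer would, in place of code of your own. Each camera call takes 0.05 s, during which the arm holds its last target.

## Working session

There is one attempt and no reset: what is moved stays moved. The work goes in short steps, each a Python script; the robot and the scene stay as the last script left them, time stands still between calls to the robot, and variables do not carry over. Pictures are saved under pics/ and viewed, and the job is handed in when it is done.

```bash
mkdir -p pics; ls; python3 - <<'E'
from workcell import bot,hand,kinematics,get_obs,vision
import cv2,numpy as np
for n in ["scene","side","wrist"]:
    c=vision.read_camera(n); cv2.imwrite(f"pics/a_{n}.png",c["frame"][:,:,::-1])
    v=c["view"];print(n,np.round(c["intrinsics"],1).tolist(),np.round(c["dist"],4).tolist(),np.round(v,3).tolist(),"pos",np.round(-v[:3,:3].T@v[:3,3],3))
print({k:np.round(x,3).tolist() for k,x in get_obs().items()}, bot.tcp_to_tips)
E
```

```text
pics
scene [[455.3, 0.0, 320.8], [0.0, 455.3, 194.8], [0.0, 0.0, 1.0]] [0.0404, 0.0, 0.0, 0.0, 0.0] [[0.397, 0.918, -0.006, -0.264], [0.622, -0.274, -0.734, -0.248], [-0.675, 0.287, -0.68, 1.438], [0.0, 0.0, 0.0, 1.0]] pos [ 1.23  -0.239  0.794]
side [[366.6, 0.0, 315.3], [0.0, 366.6, 200.3], [0.0, 0.0, 1.0]] [-0.0317, 0.0, 0.0, 0.0, 0.0] [[0.809, -0.587, 0.005, -0.371], [-0.44, -0.613, -0.656, 0.302], [0.389, 0.529, -0.754, 0.895], [0.0, 0.0, 0.0, 1.0]] pos [ 0.086 -0.507  0.875]
wrist [[275.9, 0.0, 321.6], [0.0, 275.9, 198.0], [0.0, 0.0, 1.0]] [0.0018, 0.0, 0.0, 0.0, 0.0] [[0.355, 0.935, -0.001, -0.624], [0.884, -0.335, 0.325, -0.043], [0.303, -0.116, -0.946, 0.38], [0.0, 0.0, 0.0, 1.0]] pos [0.144 0.614 0.372]
{'time_s': 0.15, 'joint_pos': [1.207, 0.353, 1.634, 0.0, 1.155, -0.002], 'joint_vel': [-0.001, -0.001, -0.003, 0.001, -0.002, -0.002], 'joint_efforts': [-0.0, -60.564, -34.234, 0.0, 0.006, -0.0], 'position': [0.221, 0.584, 0.248], 'orientation': [0.696, -0.127, 0.127, -0.695], 'wrist_force': [-1.214, -0.464, 0.163], 'ft_torque': [-0.034, -0.046, -0.005], 'gripper_width': 0.085} 0.017
```

View pics/a_scene.png

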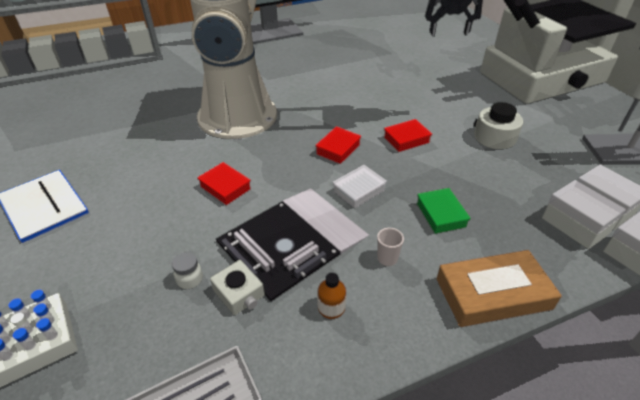

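View pics/a_side.png

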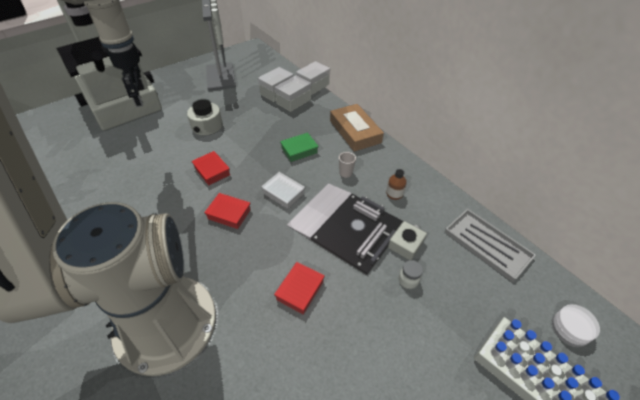

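View pics/a_wrist.png

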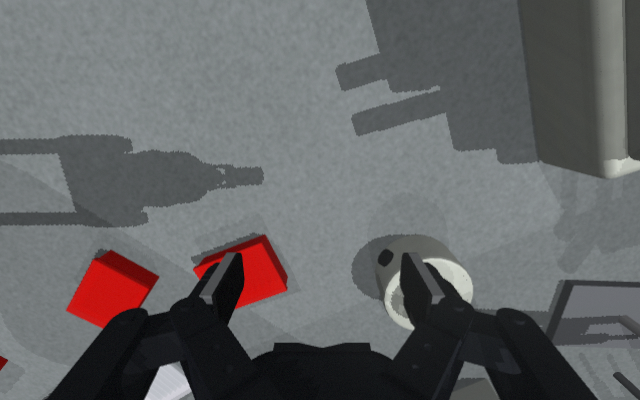

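Scene view: the ramp is at (325,215), the deck at (285,245), the side rail at (300,260), the back rail at (250,248), and the housing at (237,285). What could be taken for the box, in scene pixels:
- white/clear box (360,185)
- red look-alikes (224,183), (338,144), (408,135)
- green look-alike (443,210)
- white stack (600,205)

I choose the white/clear one at (360,185) and will check it in a close crop.

```bash
cat > h.py <<'E'
import cv2,numpy as np
from workcell import bot,hand,kinematics,get_obs,vision
def cast(c,px,z):
    px=np.atleast_2d(np.float64(px)); K=np.array(c["intrinsics"]);d=np.array(c["dist"]);V=np.array(c["view"])
    u=cv2.undistortPoints(px.reshape(-1,1,2),K,d).reshape(-1,2)
    r=np.c_[u,np.ones(len(u))]@V[:3,:3]; o=-V[:3,:3].T@V[:3,3]
    return o+r*((z-o[2])/r[:,2])[:,None]
def proj(c,P):
    V=np.array(c["view"]); r,_=cv2.Rodrigues(V[:3,:3])
    return cv2.projectPoints(np.float64(P).reshape(-1,1,3),r,V[:3,3],np.array(c["intrinsics"]),np.array(c["dist"]))[0].reshape(-1,2)
E
python3 - <<'E'
from h import *
import pickle
D={}
for n,(x0,y0,x1,y1) in {"scene":(160,110,480,330),"side":(240,130,440,310)}.items():
    c=vision.read_camera(n);D[n]=c
    s=800//(x1-x0) if n=="side" else 2.5
    im=cv2.resize(c["frame"][y0:y1,x0:x1,::-1],None,fx=s if n=="side" else 2.5,fy=s if n=="side" else 2.5,interpolation=cv2.INTER_CUBIC)
    im=im[:600]; cv2.imwrite(f"pics/b_{n}.png",im); print(im.shape)
    a=cv2.cvtColor(c["frame"],cv2.COLOR_RGB2HSV)
pickle.dump(D,open("d0.pkl","wb"))
E
```

```text
(550, 800, 3)
(600, 800, 3)
```

```bash
sleep 0
```

```text
(no output)
```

View pics/b_scene.png

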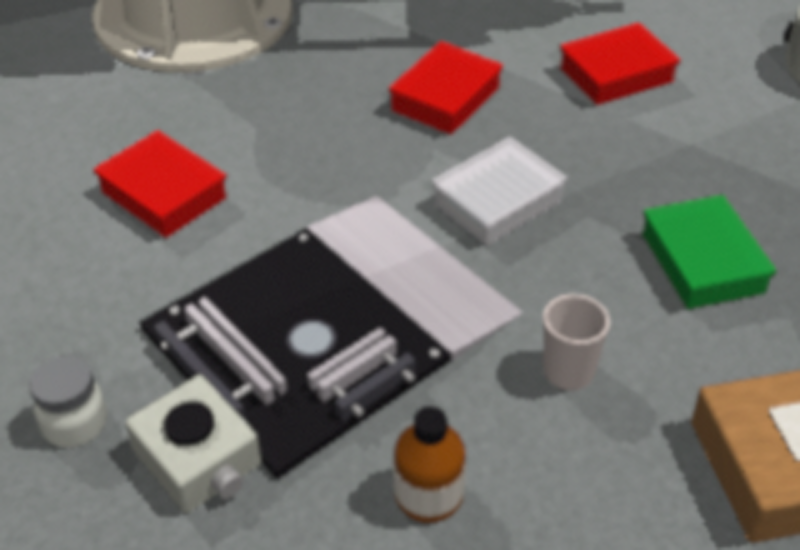

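View pics/b_side.png

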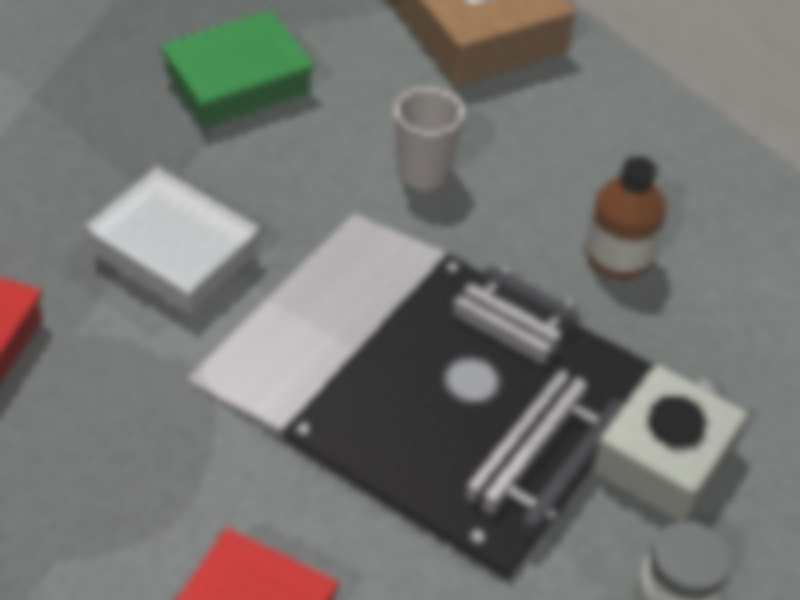

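The close crop confirms a clear box with a white rack inside, at crop (500,185) in the scene view and (172,240) in the side view. It is the only one of its kind. The deck corners are sharp in both views.

```bash
cat >> h.py <<'E'
def fit2(L,W):  # L local -> W world xy, rigid
    L=np.float64(L);W=np.float64(W);lc=L.mean(0);wc=W.mean(0);A=(L-lc);B=(W-wc)
    th=np.arctan2((A[:,0]*B[:,1]-A[:,1]*B[:,0]).sum(),(A*B).sum())
    R=np.array([[np.cos(th),-np.sin(th)],[np.sin(th),np.cos(th)]]);t=wc-R@lc
    return th,t,W-(L@R.T+t)
def inv(th,t,W):
    R=np.array([[np.cos(th),-np.sin(th)],[np.sin(th),np.cos(th)]]); return (np.float64(W)[:,:2]-t)@R
E
python3 - <<'E'
from h import *
import pickle
D=pickle.load(open("d0.pkl","rb"))
cr={"scene":(2.5,160,110),"side":(4,240,130)}
pk={"scene":dict(deck=[(307,231),(450,355),(278,475),(143,325)],ramp=[(377,198),(520,315)],box=[(432,183),(511,138),(566,178),(485,222)],
  back=[(204,299),(284,378)],side=[(309,377),(386,331)],hous=[(127,433),(198,376),(256,441),(185,497)]),
 "side":dict(deck=[(284,431),(444,254),(650,362),(513,578)],ramp=[(191,379),(357,215)],box=[(88,230),(156,169),(259,230),(190,294)],
  back=[(472,490),(566,374)],side=[(546,347),(459,293)],hous=[(604,430),(660,367),(745,414),(690,490)])}
allL=[];allW=[]
for n in pk:
    c=D[n];s,ox,oy=cr[n]
    f=lambda k,z:cast(c,(np.array(pk[n][k])+.5)/s-.5+[ox,oy],z)
    L=[(0,-.11),(0,.105),(.192,.105),(.192,-.11),(-.09,-.11),(-.09,.105)]
    W=np.r_[f("deck",.012),f("ramp",0)][:,:2]
    th,t,r=fit2(L,W); print(n,"deck th",th,"t",t,"res mm",np.round(r*1e3,1).tolist())
    allL+=L;allW+=W.tolist()
    print(" back top front",np.round(inv(th,t,f("back",.030)),4).tolist()," side",np.round(inv(th,t,f("side",.03)),4).tolist())
    b=f("box",.035); bl=inv(th,t,b); print(" box world",np.round(b,4).tolist(),"deck",np.round(bl,4).tolist(),"c",bl.mean(0), "edges",np.linalg.norm(np.roll(bl,-1,0)-bl,axis=1))
    print(" housing",np.round(inv(th,t,f("hous",.042)),3).tolist())
th,t,r=fit2(allL,allW);print("both",th,t,np.abs(r).max())
for n,p in {"bottle":(430,515),"jar":(68,440),"beaker":(572,384)}.items():
    w=cast(D["scene"],(np.array(p)+.5)/2.5-.5+[160,110],0); print(n,w,inv(th,t,w))
E
```

```text
scene deck th -1.2687555167075413 t [0.54241977 0.02684942] res mm [[2.2, -0.3], [-1.4, -2.0], [-0.6, 0.6], [1.8, 3.7], [-0.7, 0.9], [-1.3, -3.0]]
 back top front [[0.1367, -0.0823], [0.1361, 0.0399]]  side [[0.1193, 0.053], [0.0363, 0.0564]]
 box world [[0.4476, 0.1263, 0.035], [0.4158, 0.2322, 0.035], [0.4953, 0.2536, 0.035], [0.5206, 0.1497, 0.035]] deck [[-0.1232, -0.0609], [-0.2338, -0.0598], [-0.2305, 0.0225], [-0.1238, 0.0157]] c [-0.17779103 -0.02063855] edges [0.11059688 0.08234214 0.10690907 0.07664987]
 housing [[0.269, 0.011], [0.194, -0.001], [0.196, 0.085], [0.267, 0.092]]
side deck th -1.2653018858230083 t [0.54054257 0.02640322] res mm [[0.9, -0.9], [-1.5, -0.3], [-3.4, 8.7], [-2.4, -4.0], [3.9, -0.5], [2.6, -2.9]]
 back top front [[0.141, -0.082], [0.1427, 0.0432]]  side [[0.1183, 0.0563], [0.0385, 0.0621]]
 box world [[0.4139, 0.2251, 0.035], [0.4934, 0.2516, 0.035], [0.5227, 0.1469, 0.035], [0.4427, 0.1231, 0.035]] deck [[-0.2276, -0.061], [-0.229, 0.0228], [-0.1203, 0.0193], [-0.1216, -0.0642]] c [-0.17462344 -0.02079278] edges [0.08386439 0.10874394 0.08347391 0.10605806]
 housing [[0.192, 0.007], [0.197, 0.08], [0.265, 0.079], [0.262, -0.002]]
both -1.2670286481778068 [0.54148116 0.02662637] 0.00874758569668857
bottle [[ 0.7750937  -0.02399895  0.        ]] [[0.1181851  0.20777398]]
jar [[ 0.58648847 -0.27342357  0.        ]] [[ 0.29977501 -0.04680347]]
beaker [[0.70521017 0.14493842 0.        ]] [[-0.06392107  0.19162209]]
```

Both views agree. The deck is at (0.541, 0.027) with yaw -1.267. The box is at about deck (-0.176, -0.021) with yaw about -0.03, and its edges measure about 110 × 84 mm, as described. The back rail front is at x ≈ 0.137–0.142, the side rail front at y ≈ 0.053–0.062, and the housing at about 75 × 85 mm. Next I check the neighbours' clearance and the IK.

```bash
cat >> h.py <<'E'
from scipy.spatial.transform import Rotation as Rn
TH=-1.267; T0=np.array([0.5415,0.0266])
RD=np.array([[np.cos(TH),-np.sin(TH)],[np.sin(TH),np.cos(TH)]])
def d2w(x,y,z): p=RD@[x,y]+T0; return [float(p[0]),float(p[1]),float(z)]
def w2d(p): return RD.T@(np.array(p)[:2]-T0)
def quat(ang):  # tool y down, tool z along deck-frame angle ang
    a=TH+ang; z=np.array([np.cos(a),np.sin(a),0]); y=np.array([0,0,-1.]); x=np.cross(y,z)
    return Rn.from_matrix(np.c_[x,y,z]).as_quat()
def wf():
    f=np.array(get_obs()["wrist_force"]); return np.r_[RD.T@f[:2],f[2]]
E
python3 - <<'E'
from h import *
import pickle
D=pickle.load(open("d0.pkl","rb"))
for n in D:
    hsv=cv2.cvtColor(D[n]["frame"],cv2.COLOR_RGB2HSV)
    m=((hsv[...,0]<8)|(hsv[...,0]>172))&(hsv[...,1]>200)&(hsv[...,2]>90)
    for k in cv2.findContours(m.astype(np.uint8),0,2)[0]:
        if cv2.contourArea(k)>200:
            w=cast(D[n],k[:,0],.02); print(n,k[:,0].mean(0),"deck mean",np.round([w2d(q) for q in [w.mean(0)]],3),"min/max",np.round(np.min([w2d(q) for q in w],0),3),np.round(np.max([w2d(q) for q in w],0),3))
q0=get_obs()["orientation"];print("toolz deck ang",Rn.from_quat(q0).as_matrix()[:,2])
for name,ang in dict(y=np.pi/2,ny=-np.pi/2,x=0,nx=np.pi).items():
    for p in [(-.25,-.02,.035),(.02,-.02,.035),(.085,-.08,.035),(.085,-.08,.15)]:
        s=kinematics.solve_ik(d2w(*p),quat(ang)); print(name,p,None if s is None else np.round(s,2))
E
```

```text
scene [222.46575342 181.84931507] deck mean [[ 0.076 -0.264]] min/max [ 0.022 -0.328] [ 0.124 -0.189]
scene [337.87755102 144.71428571] deck mean [[-0.257 -0.185]] min/max [-0.33  -0.251] [-0.187 -0.126]
scene [408.75555556 135.08888889] deck mean [[-0.442 -0.084]] min/max [-0.514 -0.151] [-0.367 -0.028]
toolz deck ang [ 3.53975792e-01  9.35254335e-01 -6.83589595e-04]
y (-0.25, -0.02, 0.035) [ 0.52  0.5   2.01 -0.    0.64  0.22]
y (0.02, -0.02, 0.035) [ 0.    0.51  1.98 -0.    0.65 -0.3 ]
y (0.085, -0.08, 0.035) [-0.16  0.48  2.05 -0.    0.61 -0.47]
y (0.085, -0.08, 0.15) [-0.16  0.28  1.99 -0.    0.87 -0.47]
ny (-0.25, -0.02, 0.035) [ 0.52  0.5   2.01 -0.    0.64 -2.92]
ny (0.02, -0.02, 0.035) [ 0.    0.51  1.98 -0.    0.65  2.84]
ny (0.085, -0.08, 0.035) [-0.16  0.48  2.05 -0.    0.61  2.68]
ny (0.085, -0.08, 0.15) [-0.16  0.28  1.99 -0.    0.87  2.68]
x (-0.25, -0.02, 0.035) [ 0.52  0.5   2.01 -0.    0.64  1.79]
x (0.02, -0.02, 0.035) [ 0.    0.51  1.98 -0.    0.65  1.27]
x (0.085, -0.08, 0.035) [-0.16  0.48  2.05 -0.    0.61  1.11]
x (0.085, -0.08, 0.15) [-0.16  0.28  1.99 -0.    0.87  1.11]
nx (-0.25, -0.02, 0.035) [ 0.52  0.5   2.01 -0.    0.64 -1.35]
nx (0.02, -0.02, 0.035) [ 0.    0.51  1.98 -0.    0.65 -1.87]
nx (0.085, -0.08, 0.035) [-0.16  0.48  2.05 -0.    0.61 -2.04]
nx (0.085, -0.08, 0.15) [-0.16  0.28  1.99 -0.    0.87 -2.04]
```

```bash
python3 - <<'E'
from h import *
t=get_obs()["time_s"]
hand.move_gripper(0.045,30)
bot.reach(d2w(-.268,-.021,.12),quat(np.pi/2)); o=get_obs();print(o["time_s"]-t,o["gripper_width"],o["position"],wf())
bot.servo_line(d2w(-.268,-.021,.036),velocity=.1); o=get_obs();print(o["time_s"],o["position"],w2d(o["position"]),wf())
f0=wf()
for i in range(14):
    z=.036-.0015*(i+1)
    bot.servo_line(d2w(-.268,-.021,z),velocity=.015); o=get_obs(); f=wf()-f0; print(round(o["time_s"],2),round(z,4),round(o["position"][2],4),np.round(f,2))
    if f[2]>3: break
bot.servo_line(d2w(-.268,-.021,.036),velocity=.05)
for n in ["scene","wrist"]:
    c=vision.read_camera(n)["frame"][:,:,::-1]
    cv2.imwrite(f"pics/c_{n}.png",cv2.resize(c[90:310,200:520],None,fx=2.5,fy=2.5) if n=="scene" else c)
E
```

```text
1.9583 0.04499968281551532 [0.44149415 0.27702903 0.12040883] [ 0.15058726 -0.21344414  0.4545815 ]
3.2 [0.44161243 0.27630945 0.036418  ] [-0.26815553 -0.02061419] [ 0.47899375 -0.14844361  0.56364044]
3.45 0.0345 0.0349 [ 0.15  0.54 -0.84]
3.7 0.033 0.033 [-1.03  0.56 -0.92]
3.95 0.0315 0.0314 [-0.76 -0.13 -0.45]
4.2 0.03 0.0299 [-0.27  0.35 -0.05]
4.45 0.0285 0.0284 [-0.44  0.69 -0.21]
4.7 0.027 0.0269 [-0.32  0.35  0.16]
4.95 0.0255 0.0254 [-0.02  0.38  0.15]
5.2 0.024 0.0239 [-0.68  0.78 -0.35]
5.45 0.0225 0.0224 [-1.63 -0.21 -0.45]
5.7 0.021 0.0209 [-0.91 -0.06 -0.75]
5.95 0.0195 0.0194 [-0.49 -0.42 -0.75]
6.2 0.018 0.0179 [-0.87  0.48 -0.26]
6.45 0.0165 0.0164 [-0.86  0.2  -1.03]
6.7 0.015 0.0149 [ 0.19  0.76 -1.23]
```

View pics/c_scene.png

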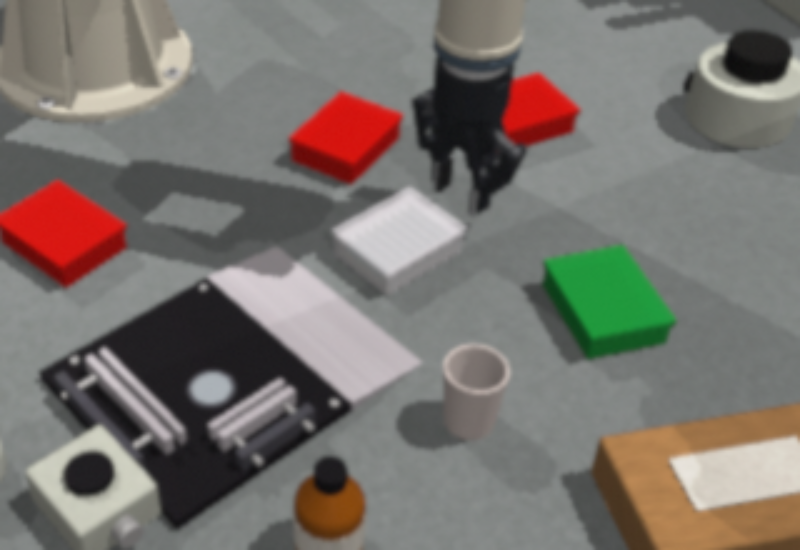

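View pics/c_wrist.png

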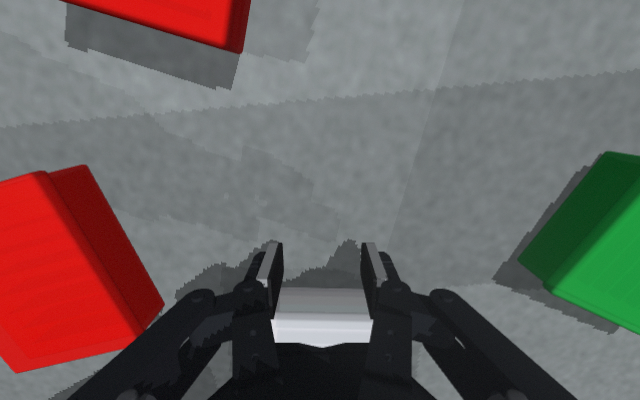

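The wrist view shows the box directly ahead, between the fingers. The fingers did not touch the bench at TCP z = 15 mm, so at this opening the tips stand less than 15 mm ahead. I'll push at TCP z = 30 mm, with two-finger contact on the box's back face.

```bash
python3 - <<'E'
from h import *
bot.servo_line(d2w(-.268,-.021,.030),velocity=.05)
print("f0",np.mean([wf() for _ in range(3)],0))
for x in [-.22,-.15,-.08,-.03]:
    bot.servo_line(d2w(x,-.021,.030),velocity=.045); o=get_obs(); print(round(o["time_s"],2),w2d(o["position"]),np.round(o["position"][2],4),np.round(wf(),2))
for n in ["scene","side"]:
    c=vision.read_camera(n)["frame"][:,:,::-1]
    cv2.imwrite(f"pics/d_{n}.png",cv2.resize(c[90:310,160:480],None,fx=2.5,fy=2.5) if n=="scene" else cv2.resize(c[130:280,240:440],None,fx=4,fy=4))
E
```

```text
f0 [-0.04633149  0.59984528 -0.57848145]
8.85 [-0.22000073 -0.02110222] 0.0299 [-0.2   0.74 -0.48]
10.56 [-0.15002138 -0.02095872] 0.0301 [ 0.4  -0.76 -0.46]
12.27 [-0.08004014 -0.02099565] 0.03 [-1.7  -0.52  2.2 ]
13.53 [-0.02997071 -0.02097433] 0.03 [0.35 0.24 0.6 ]
```

View pics/d_scene.png

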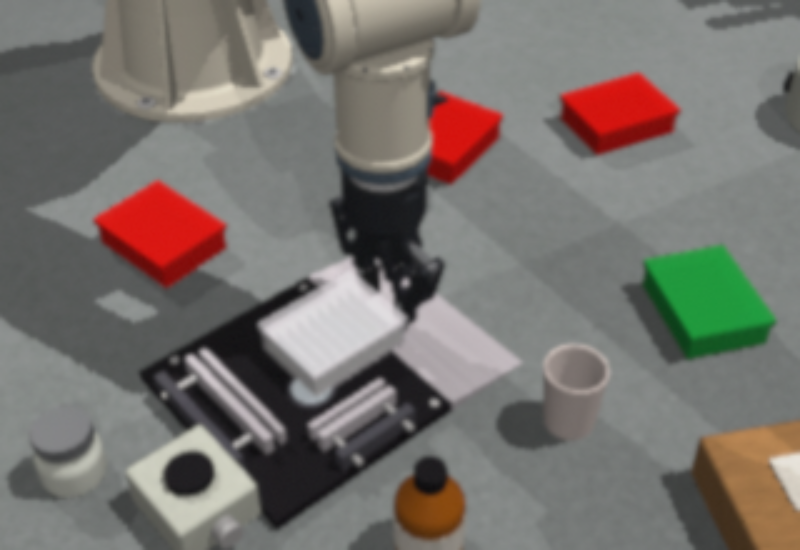

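View pics/d_side.png

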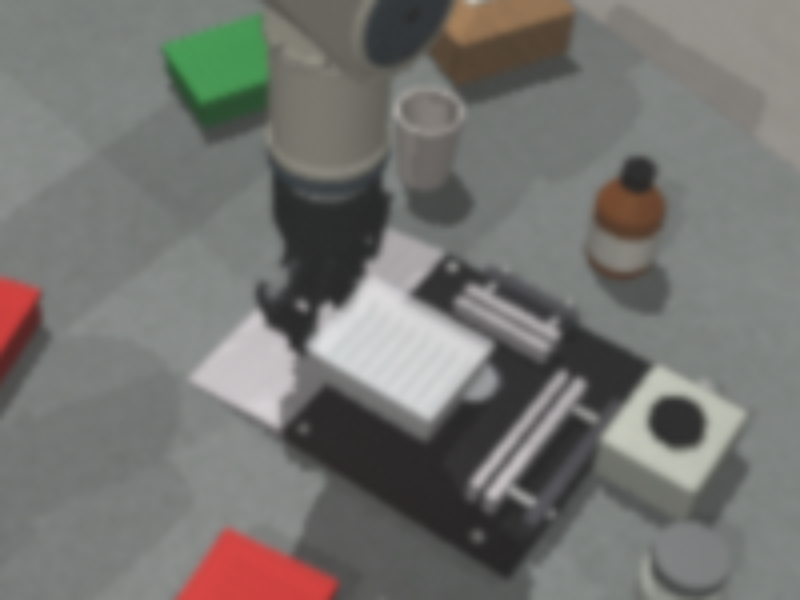

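The box lies flat on the deck at scene crop (333,325), with the fingers behind it. I measure its front edge against the rail.

```bash
python3 - <<'E'
from h import *
import pickle
D=pickle.load(open("d0.pkl","rb"))
A=dict(scene=(2.5,160,90,[(258,330),(314,378),(402,322)],[(204,349),(284,428)]),side=(4,240,130,[(310,348),(428,418),(493,350),(362,283)],[(472,490),(566,374)]))
for n,(s,ox,oy,b,r) in A.items():
    f=lambda p,z:[np.round(w2d(q),4).tolist() for q in cast(D[n],(np.array(p)+.5)/s-.5+[ox,oy],z)]
    print(n,f(b,.047),"rail",f(r,.03))
E
```

```text
scene [[0.0939, -0.0544], [0.0908, 0.025], [-0.0112, 0.024]] rail [[0.1366, -0.0816], [0.1362, 0.0406]]
side [[-0.0127, -0.0606], [0.0896, -0.0614], [0.0939, 0.017], [-0.0185, 0.0127]] rail [[0.1411, -0.0828], [0.1425, 0.0425]]
```

```bash
cat >> h.py <<'E'
def avg(n=4,dt=.015):
    F=[]
    for _ in range(n): F.append(wf()); bot.dwell(dt)
    return np.mean(F,0)
E
python3 - <<'E'
from h import *
bot.servo_line(d2w(.011,-.021,.030),velocity=.035); F=[avg()]
x=.011; print(get_obs()["time_s"],F[0])
step=.00025; base=[]
while x<.0275:
    x+=step; bot.servo_line(d2w(x,-.021,.030),velocity=.004); f=avg(3,.01)
    o=get_obs(); print(round(o["time_s"],2),round(x*1e3,2),round(w2d(o["position"])[0]*1e3,2),np.round(f,2))
    if f[0]<-5: break
    if o["time_s"]>30: break
E
```

```text
15.0167 [-0.06752994 -0.01900083  0.33188056]
15.29 11.25 11.24 [ 0.11 -0.08  0.34]
15.57 11.5 11.34 [-3.06  0.1   0.36]
15.84 11.75 11.69 [-2.86  0.28  1.17]
16.12 12.0 12.02 [-3.12 -0.41  1.08]
16.39 12.25 12.27 [-2.23 -0.64  1.15]
16.67 12.5 12.52 [-2.59  0.    0.95]
16.94 12.75 12.77 [-2.55 -0.11  1.02]
17.22 13.0 13.02 [-2.98 -0.13  1.51]
17.49 13.25 13.28 [-2.46  0.03  1.29]
17.77 13.5 13.5 [-2.91 -0.37  0.78]
18.04 13.75 13.78 [-1.99 -0.28  0.7 ]
18.32 14.0 14.03 [-2.79 -0.18  0.91]
18.59 14.25 14.28 [-2.41  0.12  0.84]
18.87 14.5 14.53 [-2.02  0.33  0.55]
19.14 14.75 14.77 [-2.29 -0.13  0.58]
19.42 15.0 15.02 [-3.02 -0.3   1.14]
19.69 15.25 15.27 [-2.92 -0.39  0.93]
19.97 15.5 15.52 [-2.42  0.47  0.98]
20.24 15.75 15.77 [-2.67 -0.25  1.26]
20.52 16.0 15.99 [-2.28  0.05  0.49]
20.79 16.25 16.25 [-3.49  0.15  0.74]
21.07 16.5 16.51 [-2.44 -0.19  0.9 ]
21.34 16.75 16.79 [-3.06  0.38  1.21]
21.62 17.0 17.03 [-2.91  0.08  0.7 ]
21.89 17.25 17.27 [-2.97  0.25  0.9 ]
22.17 17.5 17.52 [-2.13 -0.32  1.24]
22.44 17.75 17.76 [-2.7  -0.42  1.13]
22.72 18.0 18.03 [-3.02 -0.43  1.2 ]
22.99 18.25 18.24 [-3.22 -0.45  1.4 ]
23.27 18.5 18.53 [-2.71 -0.12  0.47]
23.54 18.75 18.8 [-2.74 -0.2   1.26]
23.82 19.0 18.96 [-4.05  0.17  1.01]
24.09 19.25 19.12 [-5.56  0.26  1.49]
```

Sliding friction is about 2.7 N and the rail turned rigid at x ≈ 18.9 mm. I press on to a wrist force of about 12.5 N, which puts about 10 N on the rail.

```bash
python3 - <<'E'
from h import *
x=.01925
while x<.023:
    x+=.00025 ; bot.servo_line(d2w(x,-.021,.030),velocity=.004); f=avg(3,.01)
    o=get_obs(); print(round(o["time_s"],2),round(x*1e3,2),round(w2d(o["position"])[0]*1e3,2),np.round(f,2))
    if f[0]<-11.5: break
bot.dwell(.25); print(avg(4,.02))
c={n:vision.read_camera(n) for n in ["scene","side"]}
import pickle; pickle.dump(c,open("d1.pkl","wb"))
cv2.imwrite("pics/e_scene.png",cv2.resize(c["scene"]["frame"][90:310,160:480,::-1],None,fx=2.5,fy=2.5)); cv2.imwrite("pics/e_side.png",cv2.resize(c["side"]["frame"][130:280,240:440,::-1],None,fx=4,fy=4))
print(get_obs()["time_s"])
E
```

```text
24.37 19.5 19.27 [-5.8   0.24  1.27]
24.64 19.75 19.36 [-7.61  0.63  1.59]
24.92 20.0 19.47 [-8.47  0.66  1.64]
25.19 20.25 19.58 [-9.04  1.05  1.88]
25.47 20.5 19.67 [-10.33   0.83   2.56]
25.74 20.75 19.73 [-12.15   1.31   2.52]
[-11.76492418   1.70346136   2.90515529]
26.1583
```

View pics/e_scene.png

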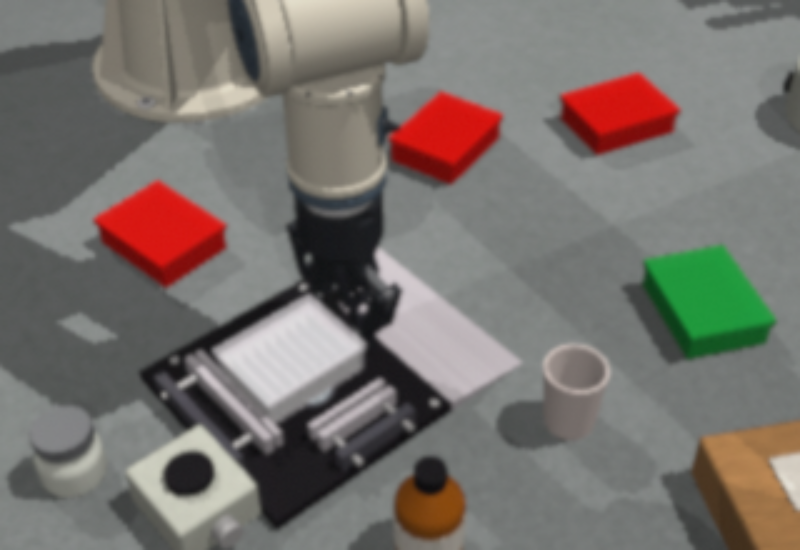

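View pics/e_side.png

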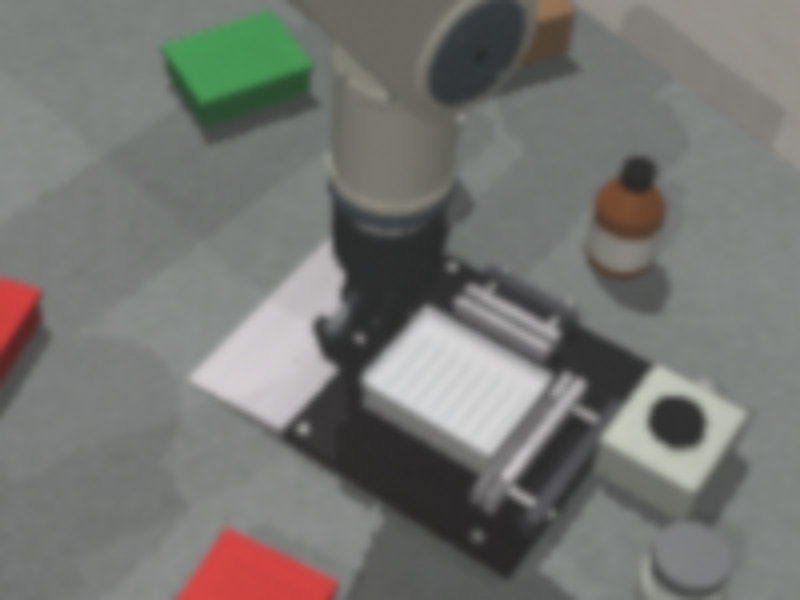

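Pressed at about 12 N wrist force, so about 9 N on the rail. The views show the box square against the back rail at scene crop (230,400). Next I move to the −y side and push sideways with a slight +x bias to keep the back contact.

```bash
python3 - <<'E'
from h import *
bot.servo_line(d2w(-.002,-.021,.030),velocity=.03)
bot.servo_line(d2w(-.010,-.021,.11),velocity=.12)
bot.reach(d2w(.082,-.095,.11),quat(0)); print(get_obs()["time_s"])
bot.servo_line(d2w(.082,-.095,.032),velocity=.08)
bot.dwell(.1);f0=avg();print(get_obs()["time_s"],"f0",f0)
import pickle
c={n:vision.read_camera(n) for n in ["scene","side"]}
cv2.imwrite("pics/f_scene.png",cv2.resize(c["scene"]["frame"][90:310,160:480,::-1],None,fx=2.5,fy=2.5)); cv2.imwrite("pics/f_side.png",cv2.resize(c["side"]["frame"][130:280,240:440,::-1],None,fx=4,fy=4))
E
```

```text
29.1083
30.4 f0 [-0.01395223  0.1155892   0.00741988]
```

View pics/f_scene.png

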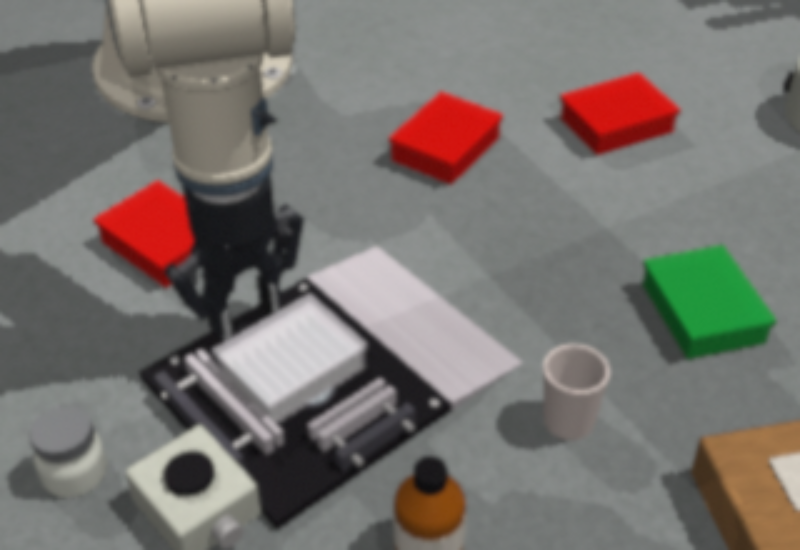

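View pics/f_side.png

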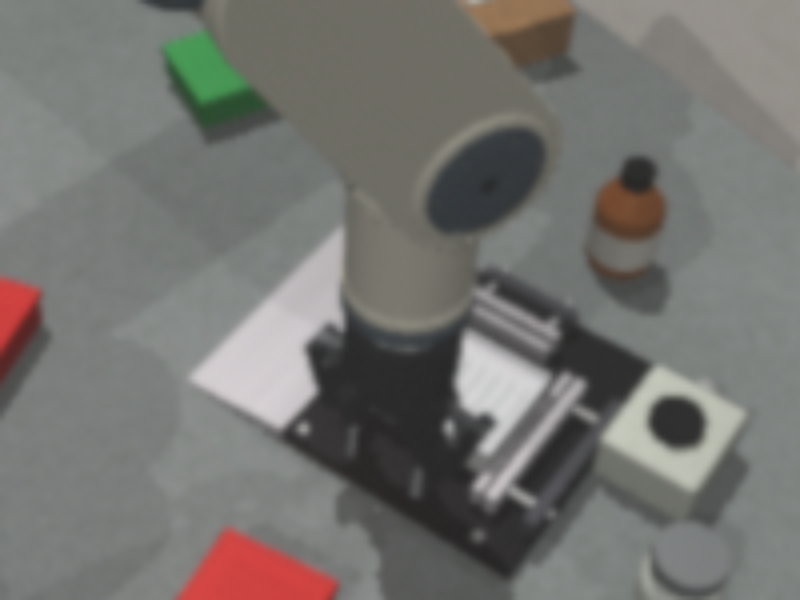

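```bash
python3 - <<'E'
from h import *
bot.servo_line(d2w(.082,-.078,.032),velocity=.06)
bot.servo_line(d2w(.0835,-.046,.032),velocity=.03); print(get_obs()["time_s"],avg())
y=-.046; x=.0835
while y<-.02:
    y+=.0003; x+=.000015; bot.servo_line(d2w(x,y,.032),velocity=.005); f=avg(3,.01)
    o=get_obs(); print(round(o["time_s"],2),round(y*1e3,2),np.round(w2d(o["position"])*1e3,2),np.round(f,2))
    if f[1]<-5.5 or f[0]<-6: break
    if o["time_s"]>50: break
E
```

```text
32.15 [-0.46930135 -0.87034702 -0.37783074]
32.49 -45.7 [ 83.63 -45.74] [ 0.55 -1.8   1.31]
32.77 -45.4 [ 83.52 -45.51] [ 0.46 -3.35  1.5 ]
33.04 -45.1 [ 83.49 -45.15] [-0.14 -2.81  1.03]
33.32 -44.8 [ 83.48 -44.89] [-0.22 -2.92  0.94]
33.59 -44.5 [ 83.51 -44.5 ] [-0.91 -2.77  0.25]
33.87 -44.2 [ 83.56 -44.19] [-0.75 -2.49 -0.42]
34.14 -43.9 [ 83.59 -43.86] [-0.62 -2.62 -0.5 ]
34.42 -43.6 [ 83.63 -43.56] [-0.92 -2.5  -1.09]
34.69 -43.3 [ 83.67 -43.22] [-0.62 -1.82 -0.55]
34.97 -43.0 [ 83.67 -42.96] [-0.69 -2.83 -0.43]
35.24 -42.7 [ 83.66 -42.66] [-1.07 -2.72 -0.01]
35.52 -42.4 [ 83.68 -42.38] [-0.68 -2.36 -0.19]
35.79 -42.1 [ 83.67 -42.1 ] [-1.08 -3.15  0.77]
36.07 -41.8 [ 83.68 -41.99] [-0.79 -4.37  2.5 ]
36.34 -41.5 [ 83.65 -41.84] [-0.21 -5.18  2.3 ]
36.62 -41.2 [ 83.62 -41.79] [-0.11 -6.07  2.95]
```

```bash
python3 - <<'E'
from h import *
y=-.0412; x=.08374
while y<-.036:
    y+=.0003; x+=.00008; bot.servo_line(d2w(x,y,.032),velocity=.005); f=avg(3,.01)
    o=get_obs(); print(round(o["time_s"],2),round(y*1e3,2),np.round(w2d(o["position"])*1e3,2),np.round(f,2))
    if f[1]<-11.5 or f[0]<-6: break
bot.dwell(.3); print(avg())
c={n:vision.read_camera(n) for n in ["scene","side"]}
cv2.imwrite("pics/g_scene.png",cv2.resize(c["scene"]["frame"][150:270,200:360,::-1],None,fx=5,fy=5)); cv2.imwrite("pics/g_side.png",cv2.resize(c["side"]["frame"][130:280,240:440,::-1],None,fx=4,fy=4))
E
```

```text
36.89 -40.9 [ 83.66 -41.7 ] [ 0.4  -6.66  3.46]
37.17 -40.6 [ 83.65 -41.67] [-0.49 -7.62  3.66]
37.44 -40.3 [ 83.67 -41.63] [-0.54 -8.89  3.96]
37.72 -40.0 [ 83.71 -41.55] [-0.42 -8.75  4.21]
37.99 -39.7 [ 83.69 -41.52] [-0.38 -9.38  4.33]
38.27 -39.4 [ 83.7  -41.47] [ -0.08 -10.75   4.43]
38.54 -39.1 [ 83.72 -41.39] [ -0.73 -11.07   5.  ]
38.82 -38.8 [ 83.75 -41.36] [ -0.59 -12.28   5.69]
[ -0.21434473 -12.36449025   5.70877457]
```

View pics/g_scene.png

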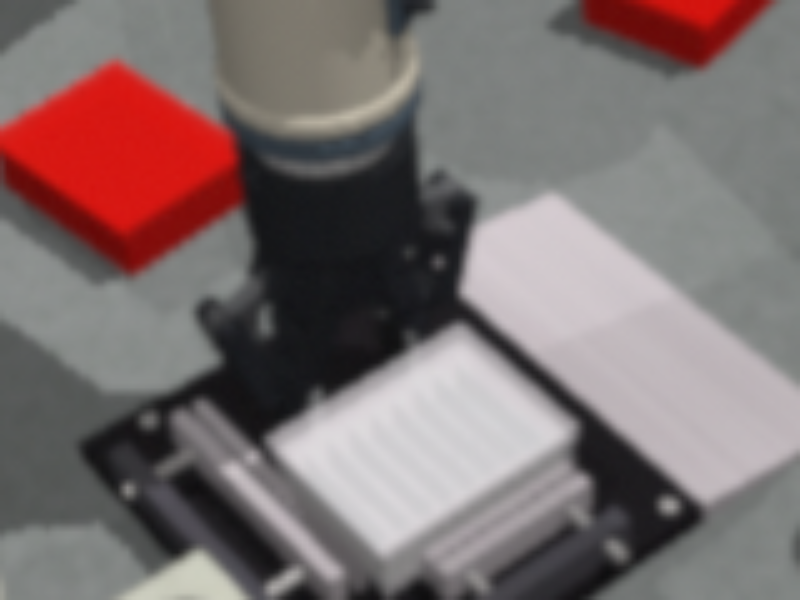

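View pics/g_side.png

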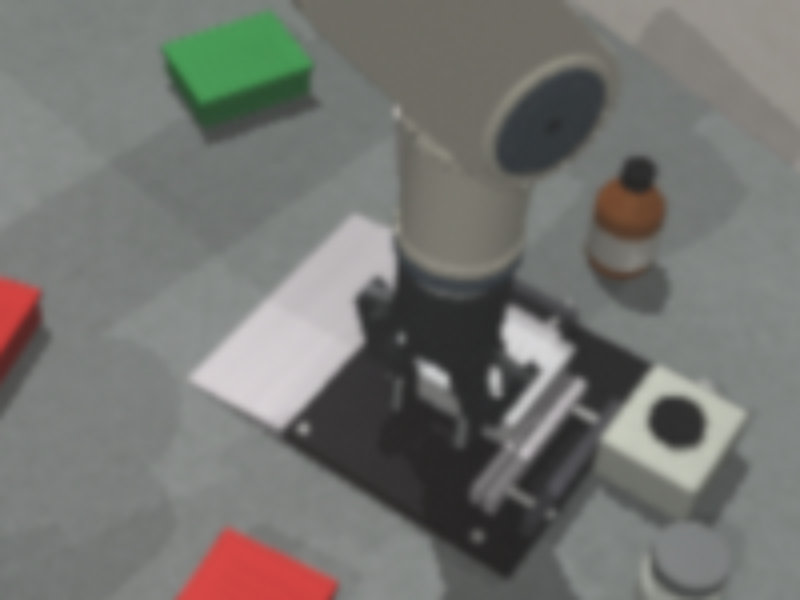

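The box is against the side rail at scene crop (500,540). A dark strip shows between the box's front and the back rail near (280,490), so I check that gap with numbers.

```bash
python3 - <<'E'
from h import *
import pickle
D=pickle.load(open("d0.pkl","rb"));D1=pickle.load(open("d1.pkl","rb"))
c=D["scene"]
f=lambda p,z,s=5,o=(200,150):[np.round(w2d(q)*1e3,1).tolist() for q in cast(c,(np.array(p)+.5)/s-.5+o,z)]
print("box now",f([(265,440),(381,560),(578,438),(462,322)],.047))
print("rail now near top edge",f([(205,402),(345,585)],.03),f([(180,412),(330,595)],.03))
print("box pressed",f([(213,352),(270,405),(365,348),(308,297)],.047,2.5,(160,90)))
cv2.imwrite("pics/h1.png",cv2.resize(D1["scene"]["frame"][180:280,220:340,::-1],None,fx=6,fy=6,interpolation=cv2.INTER_NEAREST))
w=vision.read_camera("scene")["frame"]
cv2.imwrite("pics/h2.png",cv2.resize(w[180:280,220:340,::-1],None,fx=6,fy=6,interpolation=cv2.INTER_NEAREST))
E
```

```text
box now [[138.9, -29.8], [140.6, 57.4], [34.8, 59.6], [28.9, -30.3]]
rail now near top edge [[139.0, -80.8], [152.7, 46.4]] [[151.0, -83.1], [160.6, 46.5]]
box pressed [[139.8, -58.6], [137.6, 24.6], [34.8, 26.8], [33.8, -58.5]]
```

View pics/h1.png

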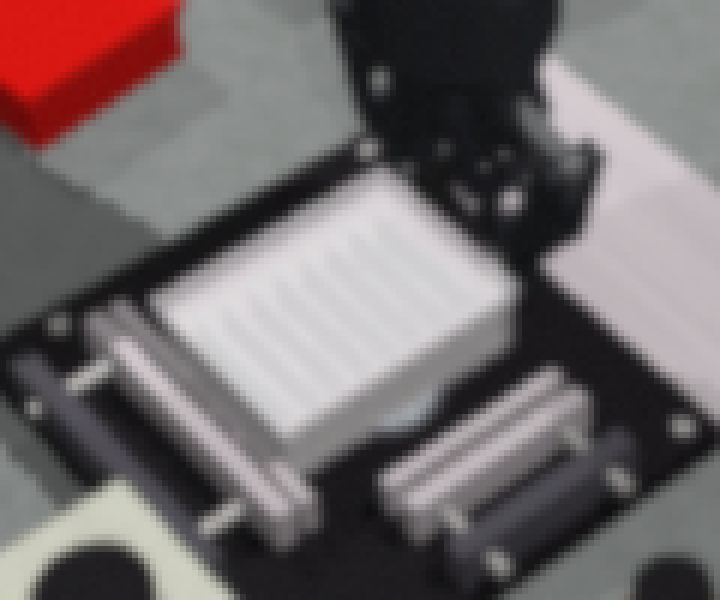

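View pics/h2.png

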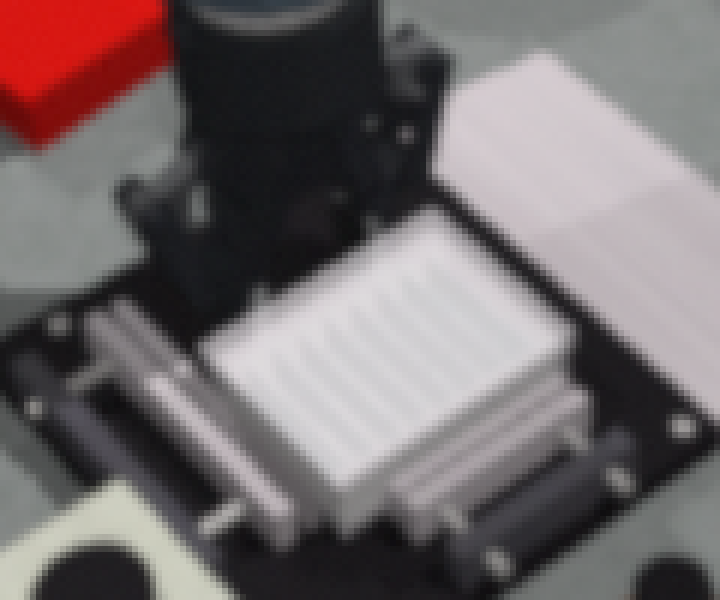

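The strip is the box's own grey front face, seen the same way in the earlier pressed picture. Box front x now measures about 139.8 mm against about 138.7 mm when pressed, so it held its place. While pressing the side, I nudge +x through pad friction to confirm the back contact, then release straight back.

```bash
python3 - <<'E'
from h import *
x=.0844;y=-.0388
for i in range(12):
    x+=.0004; bot.servo_line(d2w(x,y,.032),velocity=.006); f=avg(3,.01)
    o=get_obs(); print(round(o["time_s"],2),np.round(w2d(o["position"])*1e3,2),np.round(f,2))
    if f[0]<-5.5 or f[1]<-15: break
bot.dwell(.3); print(avg(), get_obs()["time_s"])
E
```

```text
39.61 [ 83.94 -41.33] [ -1.79 -11.68   4.77]
39.88 [ 84.16 -41.33] [ -2.84 -10.72   3.85]
40.16 [ 84.49 -41.37] [-3.14 -9.89  2.56]
40.43 [ 84.83 -41.34] [ -3.48 -10.21   2.21]
40.71 [ 85.22 -41.36] [-3.81 -9.64  1.2 ]
40.98 [ 85.59 -41.38] [-4.07 -8.98  0.94]
41.26 [ 85.98 -41.36] [-3.56 -9.4   0.78]
41.53 [ 86.39 -41.36] [-3.21 -9.47  0.07]
41.81 [ 86.8  -41.32] [-3.2  -9.17  0.08]
42.08 [ 87.19 -41.35] [-3.62 -9.1   0.01]
42.36 [ 87.59 -41.36] [-3.11 -9.37 -0.34]
42.63 [ 87.98 -41.35] [-2.93 -9.18  0.56]
[-3.30899052 -9.27576309  0.27098565] 43.0
```

```bash
python3 - <<'E'
from h import *
bot.servo_line(d2w(.0875,-.044,.032),velocity=.01)
bot.servo_line(d2w(.086,-.075,.032),velocity=.04)
bot.servo_line(d2w(.086,-.085,.13),velocity=.12)
bot.reach(d2w(-.10,-.20,.2),quat(0))
print(get_obs()["time_s"])
c={n:vision.read_camera(n) for n in ["scene","side"]}
cv2.imwrite("pics/i_scene.png",cv2.resize(c["scene"]["frame"][180:280,220:340,::-1],None,fx=6,fy=6,interpolation=cv2.INTER_NEAREST)); cv2.imwrite("pics/i_side.png",cv2.resize(c["side"]["frame"][160:260,300:420,::-1],None,fx=6,fy=6,interpolation=cv2.INTER_NEAREST))
cv2.imwrite("pics/i_full.png",c["scene"]["frame"][:,:,::-1])
E
```

```text
46.5167
```

View pics/i_scene.png

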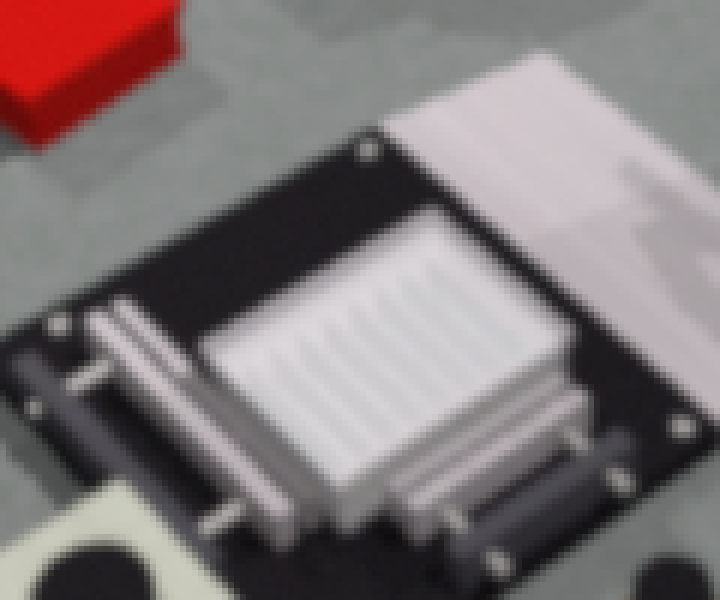

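View pics/i_side.png

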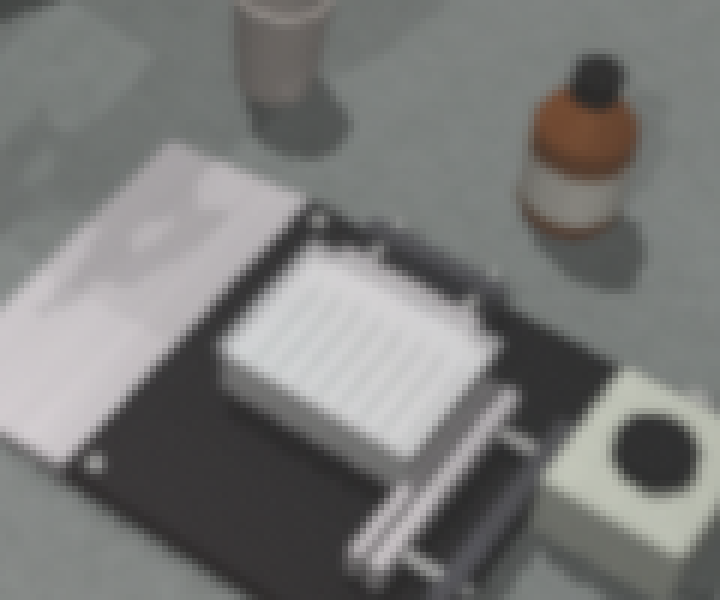

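View pics/i_full.png

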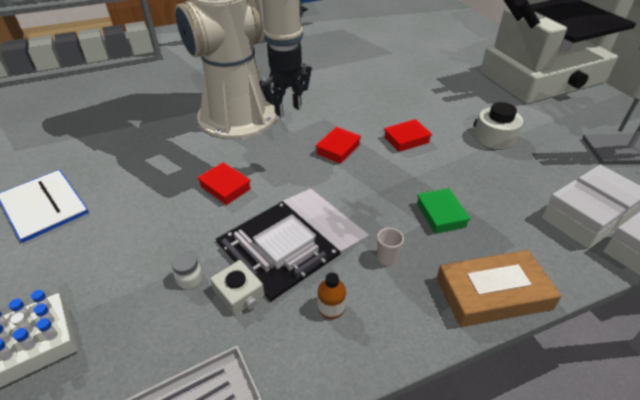

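The box's corners, at scene crop (200,350), (335,490) and (575,330), are unchanged from the pressed state. Bottle, jar and beaker stand at their starting pixels. I hand it in.

```bash
python3 -c "
from workcell import hand_in,get_obs
print(get_obs()['time_s']); print(hand_in())"
```

```text
46.6167
the job is handed in; nothing more can be done
None
```

I pushed the slide box up the ramp and square against the back rail, then sideways into the side rail. It was left seated in that corner and handed in at 46.6 s of the 69 s allowed. No verdict was reported.

- **Back rail:** I pressed with about 12 N at the wrist. Sliding friction was about 2.7 N, so the rail took about 9 N.
- **Side rail:** I pressed with about 12 N at the wrist, again about 9–10 N on the rail. While doing so I pushed about 3 N towards the back rail through pad friction, to keep the box touching it.
- **Last pictures:** After I withdrew, the box lay flat and square, with its corners at the same pixels as when pressed. The bottle, jar and beaker stood at their starting pixels.
- **What I could not confirm:** Rail contact at hand-in is judged only from the unchanged pixels and the 3 mm give of the faces; I did not measure it.
- **Disagreement:** The two cameras put the rail faces 3–6 mm apart, so I found the faces by force rather than by sight.

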